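# Sound a tooling socket with the depth rod and set the height pointer

### The job

Take the depth rod (the longest of the three pins in the rack) and slide it, tip first, into the bore of the socket block until it is fully home on the hard stop deep inside; press firmly enough to push the stiff follower down ahead of it, but gently at the bottom, and leave the rod standing there. Then slide the height pointer up by its knob until the upper edge of its blade is level with the top of the rod, and let go, so that the pointer shows how far the rod stands out. Do not disturb the other things on the bench.

Things in the scene. Friction and masses are not known exactly. Their poses are not given: they have to be found in the camera images.
- fixture: White steel base plate 160 x 240 x 12 mm, fixed. Origin: centre of its underside, on the bench; x across, y along, z up. At y = -50 mm: grey steel socket block, 70 x 70 mm, top 90 mm above the bench, an upright blind bore in its middle. At y = +50 mm: the pointer's round aluminium stand, 30 mm in diameter (foot 48 mm), top 97 mm above the bench.
- bore_mouth (a point): Centre of the bore's mouth, in the block's top face 90 mm above the bench. The bore is upright, 17.6 mm in diameter. The rod's hard fixed stop lies 40 to 75 mm below the mouth, different each time and not visible; there resistance rises sharply. At the bottom a push of 10 to 20 N is right; the rod must not press on fixture or stop with more than 30 N.
- rod: The depth rod: plain steel, 125 mm long, about 0.2 to 0.3 kg. Shank 16 mm in diameter, 90 mm long, chamfered tip; head 22 mm in diameter, 35 mm tall, with four grooves and a flat top. Origin: centre of the tip face; z to the head. Starts upright in one of the rack's three holes (varies), tip 15 mm and top 140 mm above the bench, about 1 mm of play.
- rod_tip (a point): Centre of the rod's tip face (the rod's origin). In the bore the tip meets a friction-held follower disc, 12 to 25 mm below the mouth, and must push it down ahead of it to the stop: a steady drag of about 6 N, a little more when fast. It does not spring back, and the rod's own weight does not move it.
- rod_top (a point): Centre of the rod's flat top face, 125 mm above the tip.
- pointer (a joint): Height of the pointer above its lowest position, in m, 0 to 0.085, growing upward. It is held by about 5 N of friction wherever it is left; it starts at 0 to 0.01. The blade's upper edge is 114 mm above the bench at 0. The level to set lies between 0.025 and 0.062.
- pointer_edge (a point): End of the pointer's flat steel blade, at its upper edge (blade 12 mm wide, 5 mm thick, horizontal). It lies 72 mm from the post towards the bore axis, 28 mm short of that axis. This edge is to be level with the rod's top face.
- pointer_grip (a point): Middle of the pointer's black cylindrical knob, on the post's axis (20 mm in diameter, 32 mm tall, its top 16 mm above this point), 28 mm above the level of the blade's upper edge. To be gripped from above.
- rack: Aluminium rack block 60 x 190 x 45 mm, fixed. Origin: centre of its underside; x across, y along its row of three holes (at y = -65, 0 and 65 mm, each 18 mm in diameter and 30 mm deep).
- pin_round: Bystander: short steel pin, 70 mm long, with a mushroom head 32 mm in diameter; stands upright in the rack, its top 85 mm above the bench. Origin at its tip.
- pin_bar: Bystander: steel pin 82 mm long with a 44 mm crossbar through its top; stands upright in the rack, its top 97 mm above the bench. Origin at its tip.
- bush: Bystander: brass bush 28 mm in diameter, 16 mm tall, standing on the fixture's base plate near the pointer's stand. Origin: centre of its underside.
- oiler: Bystander: steel oil can 54 mm in diameter with a slim spout, 120 mm tall, beyond the rack. Origin: centre of its underside.
- sleeve: Bystander: steel flanged sleeve 48 mm in diameter, 50 mm tall. Origin: centre of its underside.
- gauge_block: Bystander: steel block 60 x 35 x 25 mm. Origin: centre of its underside.
- wrench: Bystander: wrench lying on the bench.
Things that resemble listed ones, but are neither listed nor needed, are in the scene too. What is shaped like the rod but brown or yellow is not meant.

How it is judged:
On the way, in this order (a step that is already met when the one before it is completed fails the run):
1. the rod stands in the bore, fully home on the stop (stop_c0 is the hidden stop, its face 10 mm above its centre) (distance between rod_tip and stop_c0 below 0.012 m and angle between rod's own z axis and vertical below 0.08 rad), for 0.2 s.
2. the pointer's edge is level with the rod's top (z of pointer_edge in the frame of rod_top between -0.004 and 0.004 m), for 0.2 s.
At the end, for the whole second after the job is handed in: The rod stands upright in the bore with its tip within 2 mm of the hard stop, the upper edge of the pointer's blade is within 4 mm of the level of the rod's top face, and both are at rest and released (all of step 1 and all of step 2 and linear speed of rod below 0.02 m/s and contact force between the fingers and rod below 0.1 N and contact force between the fingers and fixture below 0.1 N); the robot touches nothing.
It fails at once if the rod is pressed on the fixture or stop with more than 30 N (contact force between rod and fixture above 30 N or contact force between rod and stop_c0 above 30 N).
It fails at once if another thing is moved by more than 30 mm (distance of any of pin_round, pin_bar, bush, oiler, sleeve, gauge_block, wrench from where it was at the start of the episode above 0.03 m).
It also fails if it takes over 70 s, if anything falls off the work surface, if the arm or the gripper's body presses on something with over 40 N, if the wrist force passes 120 N, or if a joint passes its speed limit or range.

### The arm

A 6-joint arm with a two-finger parallel gripper is mounted at the origin on the work surface. World frame = base frame: x ahead of the robot, y to its left, z up, the work surface at z = 0. Lengths are in m, angles in rad, forces in N, time in s.
With the tool pointing down it reaches from about 0.3 to 0.875 m from the base axis. Payload 6.4 kg.
Tool frame: the origin (TCP) lies between the finger pads; the fingertips stand 11 mm ahead of it and the grasp point (between the pads) lies 8 mm behind it (ctrl.tcp_to_tips is the y of the fingertips in the tool frame, in m); y points along the fingers, x is the direction in which the jaws open and shut, and the axes are right-handed (so a half turn about y gives the same grasp; the last joint's range is limited). The gripper opens to 85 mm and grips with 20 to 120 N. Pads are 22 mm wide; open, the fingers measure 114 mm over their backs; the gripper's body (76 mm by 85 mm) begins 54 mm behind the grasp point. The pads swing forward as they close: fully open they stand 13 mm farther back than shut.
Start: joints at [1.061, 0.181, 1.607, -0, 1.354, -0.206], TCP at [0.172, 0.549, 0.242] pointing down, gripper open.
Joint ranges: [-2.99, 2.99], [-0.89, 2.07], [0.3, 2.58], [-1.14, 4.28], [0, 2.63], [-3.12, 3.12]. Speed limits (rad/s): [2.57, 2.57, 3.01, 3.14, 3.14, 3.14].

### API

Orientations are given as a unit quaternion [w, x, y, z].
In Python, from bench import ctrl gives the robot as it stands.
- The arm moves only by the tool apply_moves, never from a script. Its argument "plan" is text: rows parted by semicolons, each of 7 numbers parted by spaces: the shift along the tool's x, y, z each as a share of 0.05 m, from -1 to 1, then the turn, a rotation vector about the tool's x, y, z each as a share of 0.12 rad, from -1 to 1, then the opening, from 0 (shut) to 1 (fully open). In form: dx dy dz wx wy wz claw; .... A call has exactly 5 rows; each row shifts and turns the commanded pose from where the row before left it, along the tool's axes as they then stand; what a row does not reach is not made up. A row lasts 1/10 s, in which the tool goes at most 50 mm and 8.59 degrees, less where a joint would pass 70% of its speed; a pose out of reach is approached as far as the arm can. A call with a number of a shift or a turn outside -1 to 1 is refused whole. A call with a gripper value outside its range is refused whole. The fingers move at their own pace and stop on an object; the grip force is fixed at half the most. Time passes only in rows, so rows that do not move let the fingers close, or fill a call up. It gives the time, the measured TCP pose, the force and the opening at its end, in the units of the state.
- ctrl.get_obs(): the state, without advancing time (a new reading comes with each control period).
- ctrl.camera(name): name is "side" or "top"; returns the picture (400x640x3 uint8, red, green, blue); there is no depth.
- ctrl.get_calibration(name): a dict with "intrinsics" (3x3 intrinsics, pixels), "R" (3x3) and "t" (3): a world point X has camera coordinates R X + t. Camera axes: x right, y down, z forward; pixel columns grow to the right and rows downward; lengths in m; the calibration is good to about 2 mm. A picture is of the moment at which its call begins. get_calibration takes no time and is no camera call.
- ctrl.hand_in(): hands the job in, once; it reports no verdict.
Trained networks look in the newest picture that a camera, given by its name, has taken for a name from the list of things; names that differ only in an ending like _2 or _b are one class to them, and where a whole thing is asked for, a point or a joint stands for the part that bears it (a point fixed in the world has none). Each returns a list of dicts, best first, with "score" (0 to 1); they miss things now and then, are a little off and sometimes report something else, mostly with a low value. They report only what shows in the picture. A call takes as long as a camera call. They do not tell look-alikes from the thing itself.
- ctrl.recognise(camera, target): "point" ([x, y, z] in m, in world coordinates, good to about 4 mm: the middle of the surface that is visible of it).
The state is a dict: "time_s": time; "q": joint angles; "dq": joint speeds; "joint_efforts": joint torques, N m; "eef_pos": TCP position; "eef_rot": TCP orientation; "wrist_force": force on the tool from outside, world axes, zero at the start; "torque": the same for the moment, N m; "opening": opening from 0.0 (shut) to 1.0 (fully open).
Only numpy, scipy, OpenCV 4.12 (cv2) and the standard library are available. Lean on these libraries where they do the work, as an engineer would, in place of code of your own. Each camera call takes 0.05 s, during which the arm holds its last target.

## Working session

There is one attempt and no reset: what is moved stays moved. The work goes in short steps, Python scripts to look and compute and a tool call to move; the robot and the scene stay as the last step left them, time stands still between calls to the robot, and variables do not carry over. Pictures are saved under pics/ and viewed, and the job is handed in when it is done.

Besides the shell and the picture viewer there is one more tool, called in YAML: its name, and indented under it one key for each argument. apply_moves: Moves the arm, as the interface text tells. Shift numbers are shares of 0.05 m and turn numbers shares of 0.12 rad, none past 1 either way. Its arguments: {"type":"object","properties":{"plan":{"type":"string"}},"required":["plan"]}

```bash
ls; mkdir -p pics; python3 - <<'E'
from bench import ctrl
import cv2,numpy as np
print(ctrl.get_obs())
for n in("side","top"):
    im=ctrl.camera(n); cv2.imwrite(f"pics/{n}0.png",im[:,:,::-1]); c=ctrl.get_calibration(n); print(n,c)
    for t in("fixture","rod","pointer","rack","pin_round","pin_bar","bush","oiler"):
        print(t,[(np.round(d["point"],3).tolist(),round(d["score"],2)) for d in ctrl.recognise(n,t)[:3]])
E
```

```text
pics
{'time_s': 0.0, 'q': array([ 1.06069443e+00,  1.81537651e-01,  1.60801076e+00,  6.18798829e-06,
        1.35382078e+00, -2.06258495e-01]), 'dq': array([ 4.35287812e-04,  5.63100585e-05,  1.15454047e-03,  6.08543667e-04,
       -5.26346705e-04, -2.84825878e-04]), 'joint_efforts': array([-5.28880028e-04, -4.44874048e+01, -3.51331902e+01, -3.34569722e-04,
        9.22830164e-03,  1.87899940e-05]), 'eef_pos': array([0.1717231 , 0.54819221, 0.24138472]), 'eef_rot': array([-0.56965178,  0.57016839,  0.41799897, -0.41914404]), 'wrist_force': array([ 0.00218832,  1.07571057, -0.48911738]), 'torque': array([ 1.94227139e-05, -1.40283851e-02,  1.70215895e-02]), 'opening': 0.9984936431577713}
side {'intrinsics': array([[392.84506264,   0.        , 316.62195683],
       [  0.        , 392.84506264, 201.69698043],
       [  0.        ,   0.        ,   1.        ]]), 'R': array([[-0.89751846, -0.44042876, -0.02198022],
       [-0.20667014,  0.46414337, -0.86131201],
       [ 0.38954855, -0.76850077, -0.50760072]]), 't': array([0.52486498, 0.21661948, 0.93188926])}
fixture [([0.545, -0.1, 0.017
[... 415 characters left out ...]
ics': array([[381.61186038,   0.        , 317.40285599],
       [  0.        , 381.61186038, 192.44006768],
       [  0.        ,   0.        ,   1.        ]]), 'R': array([[-0.00525955, -0.99997693,  0.00429822],
       [-0.99848194,  0.00501592, -0.05485126],
       [ 0.05482843, -0.00458019, -0.99848529]]), 't': array([0.01871375, 0.57876056, 1.12262536])}
fixture [([0.558, -0.125, 0.012], 0.85)]
rod [([0.469, 0.125, 0.135], 0.6), ([0.399, 0.16, 0.127], 0.6), ([0.554, 0.106, 0.121], 0.4)]
pointer [([0.554, -0.104, 0.12], 0.63)]
rack []
pin_round [([0.48, 0.254, 0.083], 0.68)]
pin_bar [([0.467, 0.119, 0.136], 0.4)]
bush [([0.599, -0.027, 0.025], 0.51)]
oiler [([0.687, 0.116, 0.061], 0.88)]
```

View pics/side0.png

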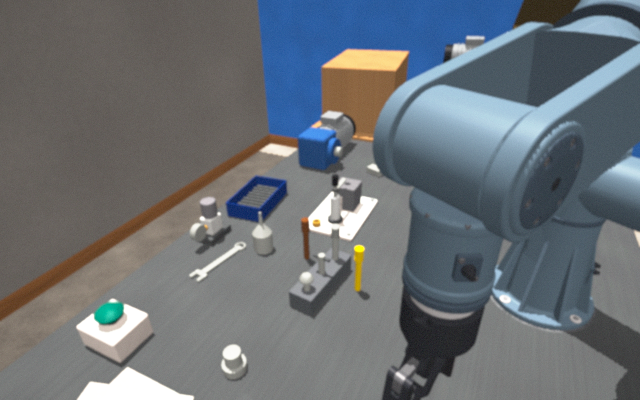

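View pics/top0.png

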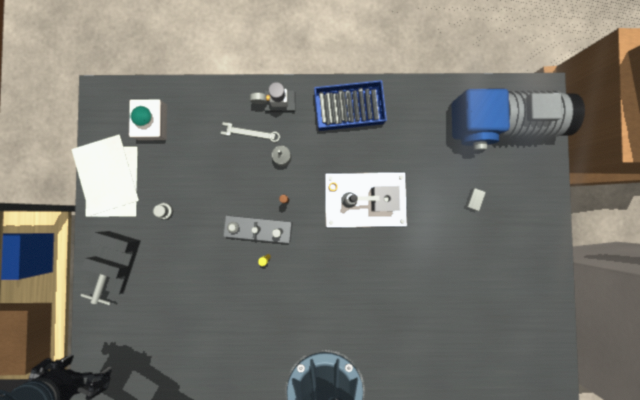

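```bash
python3 - <<'E'
import cv2,numpy as np
t=cv2.imread("pics/top0.png"); s=cv2.imread("pics/side0.png")
a=cv2.resize(t[160:280,215:415],None,fx=4,fy=4,interpolation=cv2.INTER_CUBIC); cv2.imwrite("pics/topz.png",a)
a=cv2.resize(s[165:320,280:390],None,fx=3.8,fy=3.8,interpolation=cv2.INTER_CUBIC); cv2.imwrite("pics/sidez.png",a)
E
```

```text
(no output)
```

View pics/topz.png

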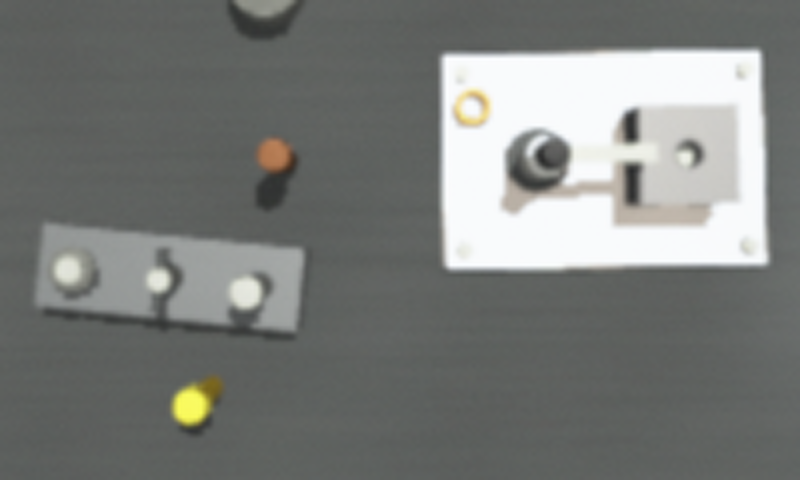

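View pics/sidez.png

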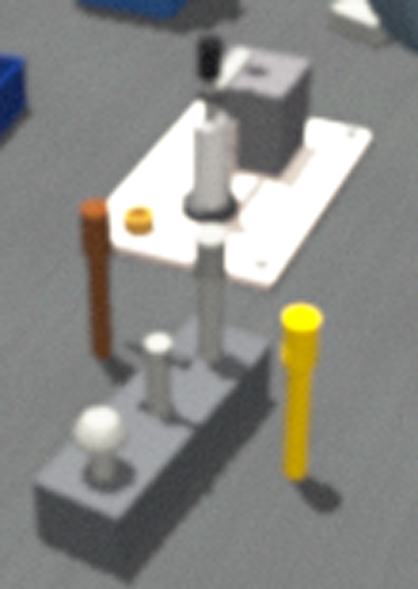

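```bash
cat > h.py <<'E'
from bench import ctrl
import numpy as np, cv2
from scipy.spatial.transform import Rotation as Ro
def bp(n,uv,z):
    c=ctrl.get_calibration(n);R=np.array(c["R"]);t=np.array(c["t"])
    d=R.T@np.linalg.solve(c["intrinsics"],[uv[0],uv[1],1]);o=-R.T@t
    return o+d*(z-o[2])/d[2]
def proj(n,X):
    c=ctrl.get_calibration(n);p=c["intrinsics"]@(np.array(c["R"])@X+c["t"]);return p[:2]/p[2]
def st():
    o=ctrl.get_obs();q=o["eef_rot"];R=Ro.from_quat([q[1],q[2],q[3],q[0]]).as_matrix()
    return o,R
E
python3 - <<'E'
from h import *
zt=lambda x,y:((x+.5)/4-.5+215,(y+.5)/4-.5+160)
zs=lambda x,y:((x+.5)/3.8-.5+280,(y+.5)/3.8-.5+165)
P=lambda l,n,uv,z:print(l,np.round(bp(n,uv,z),4))
P("rod","top",zt(246,292),.14);P("rod s","side",zs(209,236),.14)
P("bore","top",zt(690,154),.09);P("bore s","side",zs(259,72),.09)
for p in[(442,55),(761,50),(768,264),(446,270)]:P("plate","top",zt(*p),.012)
for p in[(640,107),(738,104),(740,203),(641,205)]:P("blk","top",zt(*p),.09)
P("knob","top",zt(551,154),.16); P("knob s","side",zs(210,42),.16)
P("tip","top",zt(659,153),.116)
for p in[(44,223),(305,247),(297,333),(36,307)]:P("rack","top",zt(*p),.045)
P("pinround","top",zt(68,270),.085);P("pinbar","top",zt(158,281),.097)
o,R=st();print(R)
print(proj("top",[.5,.1,.1]))
E
```

```text
rod [0.4663 0.1259 0.14  ]
rod s [0.4688 0.1313 0.14  ]
bore [ 0.5579 -0.1783  0.09  ]
bore s [ 0.5586 -0.1739  0.09  ]
plate [ 0.6363 -0.0078  0.012 ]
plate [ 0.6389 -0.2475  0.012 ]
plate [ 0.4786 -0.2498  0.012 ]
plate [ 0.4755 -0.0097  0.012 ]
blk [ 0.5909 -0.1438  0.09  ]
blk [ 0.5927 -0.2124  0.09  ]
blk [ 0.5236 -0.2126  0.09  ]
blk [ 0.5226 -0.1436  0.09  ]
knob [ 0.5557 -0.0746  0.16  ]
knob s [ 0.562 -0.081  0.16 ]
tip [ 0.5577 -0.1523  0.116 ]
rack [0.5121 0.2818 0.045 ]
rack [0.4938 0.0931 0.045 ]
rack [0.4319 0.0989 0.045 ]
rack [0.4516 0.2871 0.045 ]
pinround [0.4795 0.2555 0.085 ]
pinbar [0.472  0.1909 0.097 ]
[[ 2.99127096e-01  1.26267604e-06 -9.54213278e-01]
 [ 9.54213278e-01  2.95620580e-05  2.99127096e-01]
 [ 2.85862089e-05 -1.00000000e+00  7.63795030e-06]]
[287.05376268 219.53633285]
```

```bash
cat >> h.py <<'E'
def plan(target,yaw_err=None,n=5,xdir=None,claw=1.0,dec=2):
    """rows (rounded) to go to TCP target; xdir = wanted tool x (world), tool kept down"""
    o,R=st();p=np.array(o["eef_pos"])
    if xdir is None: xdir=R[:,0]
    y=np.array([0,0,-1.]);x=np.array(xdir,float);x-=y*(x@y);x/=np.linalg.norm(x)
    Rt=np.column_stack([x,y,np.cross(x,y)])
    out=[]
    for k in range(n):
        m=n-k
        d=R.T@((np.array(target)-p)/m)/.05
        w=Ro.from_matrix(R.T@Rt).as_rotvec()/m/.12
        d=np.round(d,dec);w=np.round(w,dec)
        out.append(" ".join(f"{v:g}" for v in [*(d+0),*(w+0),claw]))
        p=p+R@(d*.05);R=R@Ro.from_rotvec(w*.12).as_matrix()
    print("; ".join(out[:5]));
    for i in range(5,n,5):print("; ".join(out[i:i+5]))
    print("max",max(abs(float(v)) for r in out for v in r.split()[:6]),"end",p.round(4))
def show():
    o,R=st();print(round(o["time_s"],2),"pos",np.round(o["eef_pos"],4),"F",np.round(o["wrist_force"],2),"T",np.round(o["torque"],2),"open",round(o["opening"],3),"xax",R[:,0].round(3),"yax",R[:,1].round(3))
E
python3 -c "
from h import *
plan([.4663,.1275,.24],n=15,xdir=[1,0,0],claw=.6)"
```

```text
-0.42 0 -0.54 0 0.7 0 0.6; -0.37 0 -0.58 0 0.7 0 0.6; -0.32 0 -0.6 0 0.7 0 0.6; -0.27 0 -0.63 0 0.7 0 0.6; -0.22 0 -0.65 0 0.71 0 0.6
-0.16 0 -0.67 0 0.7 0 0.6; -0.1 0.01 -0.68 0 0.71 0 0.6; -0.05 0 -0.68 0 0.7 0 0.6; 0.01 0.01 -0.68 0 0.71 0 0.6; 0.07 0 -0.68 0 0.7 0 0.6
0.13 0.01 -0.67 0 0.71 0 0.6; 0.18 0 -0.66 0 0.7 0 0.6; 0.24 0.01 -0.64 0 0.71 0 0.6; 0.3 0 -0.62 0 0.7 0 0.6; 0.34 0.01 -0.6 0 0.71 0 0.6
max 0.71 end [0.4661 0.1276 0.2398]
```

apply_moves:
  plan: "-0.42 0 -0.54 0 0.7 0 0.6; -0.37 0 -0.58 0 0.7 0 0.6; -0.32 0 -0.6 0 0.7 0 0.6; -0.27 0 -0.63 0 0.7 0 0.6; -0.22 0 -0.65 0 0.71 0 0.6"

```text
time_s: 1.4
eef_pos: [0.2705, 0.4072, 0.2424]
eef_rot: [0.645, -0.645, -0.289, 0.289]
wrist_force: [1.1, 0.2, 0.0]
opening: 0.606
```

apply_moves:
  plan: "-0.16 0 -0.67 0 0.7 0 0.6; -0.1 0.01 -0.68 0 0.71 0 0.6; -0.05 0 -0.68 0 0.7 0 0.6; 0.01 0.01 -0.68 0 0.71 0 0.6; 0.07 0 -0.68 0 0.7 0 0.6"

```text
time_s: 1.9
eef_pos: [0.3685, 0.2668, 0.2415]
eef_rot: [0.692, -0.692, -0.148, 0.147]
wrist_force: [0.7, 0.3, -0.8]
opening: 0.603
```

apply_moves:
  plan: "0.13 0.01 -0.67 0 0.71 0 0.6; 0.18 0 -0.66 0 0.7 0 0.6; 0.24 0.01 -0.64 0 0.71 0 0.6; 0.3 0 -0.62 0 0.7 0 0.6; 0.34 0.01 -0.6 0 0.71 0 0.6"

```text
time_s: 2.4
eef_pos: [0.4669, 0.1263, 0.2401]
eef_rot: [0.707, -0.707, 0.001, -0.002]
wrist_force: [0.3, -0.7, -1.0]
opening: 0.596
```

apply_moves:
  plan: "0 0 0 0 0 0 0.6; 0 0 0 0 0 0 0.6; 0 0 0 0 0 0 0.6; 0 0 0 0 0 0 0.6; 0 0 0 0 0 0 0.6"

```text
time_s: 2.9
eef_pos: [0.4657, 0.1284, 0.2398]
eef_rot: [0.707, -0.707, -0.001, 0.001]
wrist_force: [0.2, 1.0, 0.3]
opening: 0.6
```

```bash
python3 -c "
from h import *
show()
for n in ('side','top'): 
  im=ctrl.camera(n)[:,:,::-1]; cv2.imwrite(f'pics/{n}1.png',im)
s=cv2.imread('pics/side1.png');t=cv2.imread('pics/top1.png')
b=[cv2.resize(s[120:320,260:400],(420,600),interpolation=2),cv2.resize(t[170:290,210:330],(380,380),interpolation=2)]
b[1]=cv2.copyMakeBorder(b[1],0,220,0,0,0);cv2.imwrite('pics/c1.png',np.hstack(b))
plan([.4663,.1275,.17],n=5,xdir=[1,0,0],claw=.6)"
```

```text
2.9 pos [0.4657 0.1284 0.2398] F [0.25 0.97 0.28] T [ 0.04 -0.01  0.01] open 0.6 xax [1.    0.002 0.   ] yax [ 0.  0. -1.]
0 0.28 0 0 0 0 0.6; 0 0.28 0 0 0 0 0.6; 0 0.28 0 0 0 0 0.6; 0 0.28 -0.01 0 0 0 0.6; 0.01 0.28 0 0 0.01 0 0.6
max 0.28 end [0.4663 0.1277 0.1699]
```

View pics/c1.png

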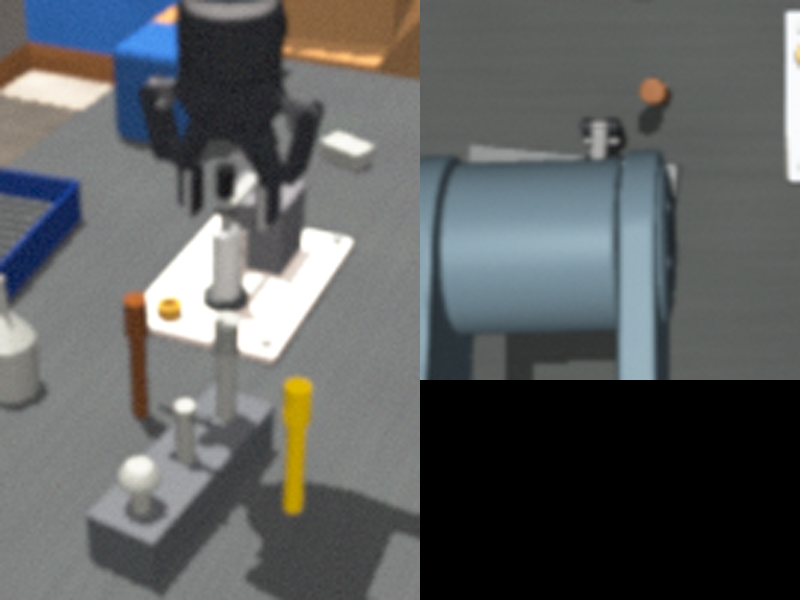

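apply_moves:
  plan: "0 0.28 0 0 0 0 0.6; 0 0.28 0 0 0 0 0.6; 0 0.28 0 0 0 0 0.6; 0 0.28 -0.01 0 0 0 0.6; 0.01 0.28 0 0 0 0 0.6"

```text
time_s: 3.5
eef_pos: [0.4657, 0.127, 0.1676]
eef_rot: [-0.707, 0.707, -0.001, -0.001]
wrist_force: [-0.2, 0.6, -0.0]
opening: 0.598
```

```bash
python3 -c "
from h import *
show()
n='side'
im=ctrl.camera(n)[:,:,::-1]; cv2.imwrite(f'pics/{n}2.png',cv2.resize(im[120:320,260:400],(420,600),interpolation=2))
plan([.4663,.1275,.116],n=5,xdir=[1,0,0],claw=.6)"
```

```text
3.5 pos [0.4657 0.127  0.1676] F [-0.19  0.61 -0.02] T [-0.03 -0.01 -0.01] open 0.598 xax [ 1.    -0.    -0.002] yax [-0.002 -0.    -1.   ]
0.01 0.2 0 0 0 -0.01 0.6; 0.01 0.2 0 0 0 -0.01 0.6; 0.01 0.2 0 0 0 -0.01 0.6; 0.01 0.19 0.01 0 0 -0.01 0.6; 0 0.2 0 0 0 -0.01 0.6
max 0.2 end [0.4661 0.1274 0.1158]
```

View pics/side2.png

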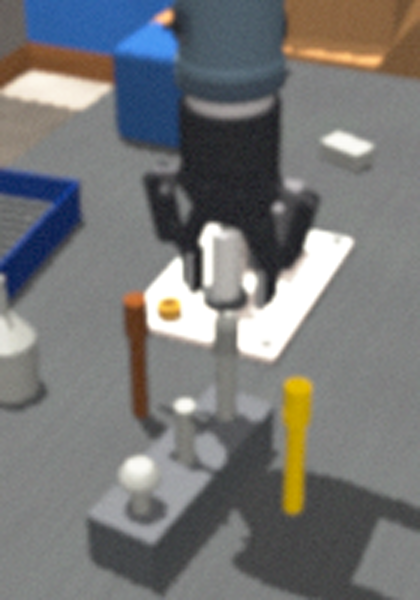

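apply_moves:
  plan: "0 0.2 0 0 0 0 0.6; 0 0.2 0 0 0 0 0.6; 0 0.2 0 0 0 0 0.6; 0 0.2 0 0 0 0 0.6; 0 0.2 0 0 0 0 0.6"

```text
time_s: 4.05
eef_pos: [0.4667, 0.127, 0.119]
eef_rot: [-0.707, 0.707, -0.0, 0.0]
wrist_force: [-0.4, -0.2, 0.0]
opening: 0.596
```

apply_moves:
  plan: "0 0.02 0 0 0 0 0.5; 0 0 0 0 0 0 0.3; 0 0 0 0 0 0 0.1; 0 0 0 0 0 0 0; 0 0 0 0 0 0 0"

```text
time_s: 4.55
eef_pos: [0.4669, 0.1271, 0.1191]
eef_rot: [0.707, -0.707, -0.0, -0.0]
wrist_force: [-0.0, 0.3, -1.6]
opening: 0.243
```

apply_moves:
  plan: "0 0 0 0 0 0 0; 0 0 0 0 0 0 0; 0 0 0 0 0 0 0; 0 0 0 0 0 0 0; 0 0 0 0 0 0 0"

```text
time_s: 5.05
eef_pos: [0.4669, 0.1271, 0.1191]
eef_rot: [0.707, -0.707, -0.0, -0.0]
wrist_force: [-0.4, -0.2, 2.4]
opening: 0.241
```

```bash
python3 -c "
from h import *
show()
n='side'
im=ctrl.camera(n)[:,:,::-1]; cv2.imwrite(f'pics/{n}3.png',cv2.resize(im[120:320,260:400],(420,600),interpolation=2))
"
```

```text
5.05 pos [0.4669 0.1271 0.1191] F [-0.38 -0.2   2.44] T [ 0.05 -0.03  0.01] open 0.241 xax [ 1.    -0.     0.001] yax [ 0.001  0.    -1.   ]
```

View pics/side3.png

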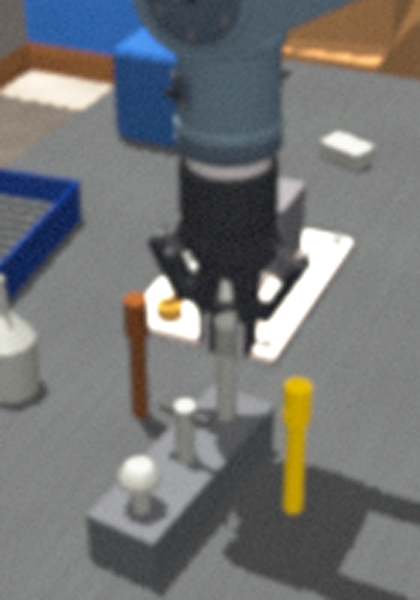

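apply_moves:
  plan: "0 -0.2 0 0 0 0 0; 0 -0.4 0 0 0 0 0; 0 -0.6 0 0 0 0 0; 0 -0.6 0 0 0 0 0; 0 -0.6 0 0 0 0 0"

```text
time_s: 5.6
eef_pos: [0.4658, 0.1271, 0.2399]
eef_rot: [-0.707, 0.707, -0.001, -0.001]
wrist_force: [0.6, 0.2, -2.2]
opening: 0.24
```

```bash
python3 -c "
from h import *
show()
n='side'
im=ctrl.camera(n)[:,:,::-1]; cv2.imwrite(f'pics/{n}4.png',cv2.resize(im[80:320,260:400],(350,600),interpolation=2))
plan([.467,-.178,.24],n=10,xdir=[1,0,0],claw=0)"
```

```text
5.6 pos [0.4658 0.1271 0.2399] F [ 0.58  0.25 -2.22] T [ 0.03 -0.05 -0.01] open 0.24 xax [ 1.    -0.    -0.002] yax [-0.002 -0.    -1.   ]
0 0.01 -0.61 0 0 0.01 0; 0 0.01 -0.61 0 0 0.01 0; 0 0.01 -0.61 0 0 0 0; 0 0.01 -0.61 0 0 0.01 0; -0.01 0.01 -0.61 0 0 0 0
0 0.01 -0.61 0 0 0.01 0; -0.01 0.01 -0.61 0 0 0 0; 0 0.01 -0.61 0 0 0.01 0; -0.01 0.01 -0.61 0 0 0 0; 0 0.02 -0.61 0 0 0.01 0
max 0.61 end [ 0.4671 -0.1778  0.2399]
```

View pics/side4.png

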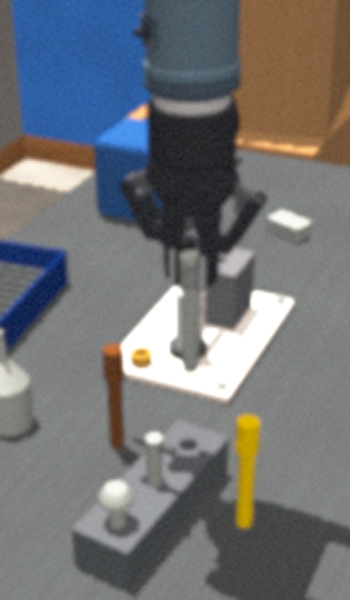

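apply_moves:
  plan: "0 0 -0.61 0 0 0 0; 0 0 -0.61 0 0 0 0; 0 0 -0.61 0 0 0 0; 0 0 -0.61 0 0 0 0; 0 0 -0.61 0 0 0 0"

```text
time_s: 6.15
eef_pos: [0.4659, -0.0264, 0.2387]
eef_rot: [0.707, -0.707, 0.0, 0.0]
wrist_force: [0.3, -0.1, -2.2]
opening: 0.238
```

apply_moves:
  plan: "0 0 -0.61 0 0 0 0; 0 0 -0.61 0 0 0 0; 0 0 -0.61 0 0 0 0; 0 0 -0.61 0 0 0 0; 0 0 -0.61 0 0 0 0"

```text
time_s: 6.65
eef_pos: [0.4659, -0.1788, 0.2386]
eef_rot: [0.707, -0.707, 0.0, 0.0]
wrist_force: [0.7, 0.4, -2.1]
opening: 0.24
```

```bash
python3 -c "
from h import *
show()
plan([.530,-.178,.24],n=5,xdir=[1,0,0],claw=0)"
```

```text
6.65 pos [ 0.4659 -0.1788  0.2386] F [ 0.74  0.4  -2.07] T [-0.02 -0.02 -0.02] open 0.24 xax [ 1.    -0.    -0.001] yax [-0.001  0.001 -1.   ]
0.26 -0.01 0 0 0 0 0; 0.26 0 0 0 0 0 0; 0.25 -0.01 0.01 0 0 0 0; 0.26 0 0 0 0 0 0; 0.25 -0.01 0.01 -0.01 0 -0.01 0
max 0.26 end [ 0.5299 -0.1778  0.2401]
```

apply_moves:
  plan: "0.4 0 0 0 0 0 0; 0.4 0 0 0 0 0 0; 0.4 0 0 0 0 0 0; 0.4 0 0.01 0 0 0 0; 0.24 0 0.01 0 0 0 0"

```text
time_s: 7.15
eef_pos: [0.5592, -0.1767, 0.2384]
eef_rot: [0.707, -0.707, 0.0, 0.0]
wrist_force: [0.3, -0.5, -2.0]
opening: 0.241
```

```bash
python3 -c "
from h import *
show()
for n in ('side','top'):
  im=ctrl.camera(n)[:,:,::-1]; cv2.imwrite(f'pics/{n}5.png',im)
s=cv2.imread('pics/side5.png');t=cv2.imread('pics/top5.png')
cv2.imwrite('pics/c5.png',np.hstack([cv2.resize(s[120:240,300:380],(400,600),interpolation=2),cv2.resize(t[150:270,320:400],(400,600),interpolation=2)]))
o,R=st();p=np.array(o['eef_pos']);tip=p+[0,0,-.104]
print('pred tip side',proj('side',tip),'bore',proj('side',[.5579,-.1783,.09]),proj('side',[.5586,-.1739,.09]))
print([ (np.round(d['point'],4),d['score']) for d in ctrl.recognise('side','rod')[:4]])
"
```

```text
7.15 pos [ 0.5592 -0.1767  0.2384] F [ 0.28 -0.47 -2.02] T [0.02 0.05 0.04] open 0.241 xax [ 1.    -0.    -0.001] yax [-0.001  0.001 -1.   ]
pred tip side [348.20778936 170.49877035] bore [348.50715224 183.02729842] [347.77259527 183.58280317]
[(array([ 0.5591, -0.1681,  0.2017]), 0.68), (array([0.3905, 0.1713, 0.084 ]), 0.61)]
```

View pics/c5.png

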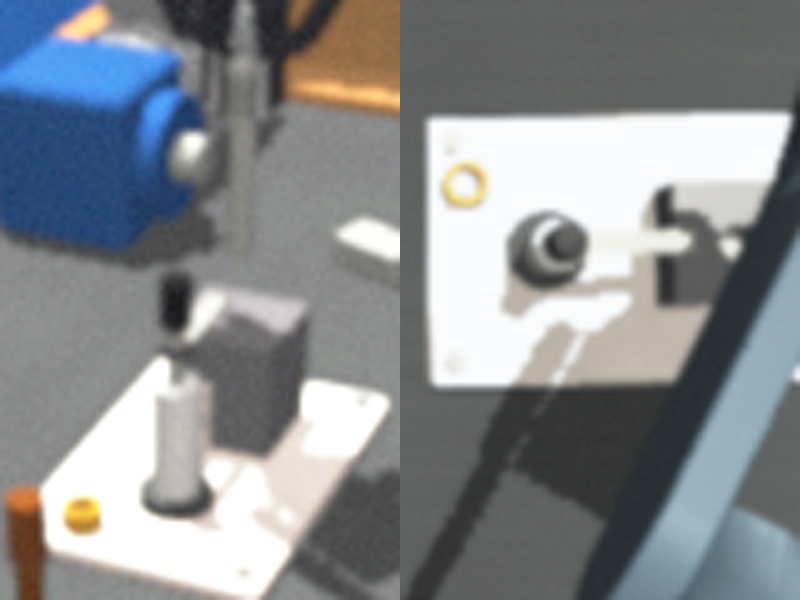

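apply_moves:
  plan: "-0.02 0.16 0.01 0 0 0 0; 0 0.16 0.005 0 0 0 0; 0 0.16 0 0 0 0 0; 0 0.16 0 0 0 0 0; 0 0.16 0 0 0 0 0"

```text
time_s: 7.8
eef_pos: [0.5572, -0.1762, 0.1979]
eef_rot: [0.707, -0.707, 0.0, 0.0]
wrist_force: [0.3, -1.2, -1.7]
opening: 0.24
```

```bash
python3 -c "
from h import *
show()
for n in ('side',):
  im=ctrl.camera(n)[:,:,::-1]; cv2.imwrite(f'pics/{n}6.png',im)
s=cv2.imread('pics/side6.png')
cv2.imwrite('pics/c6.png',cv2.resize(s[130:230,310:380],(560,800),interpolation=2)[:600])
"
```

```text
7.8 pos [ 0.5572 -0.1762  0.1979] F [ 0.32 -1.17 -1.7 ] T [ 0.01  0.05 -0.04] open 0.24 xax [ 1. -0. -0.] yax [-0.  0. -1.]
```

View pics/c6.png

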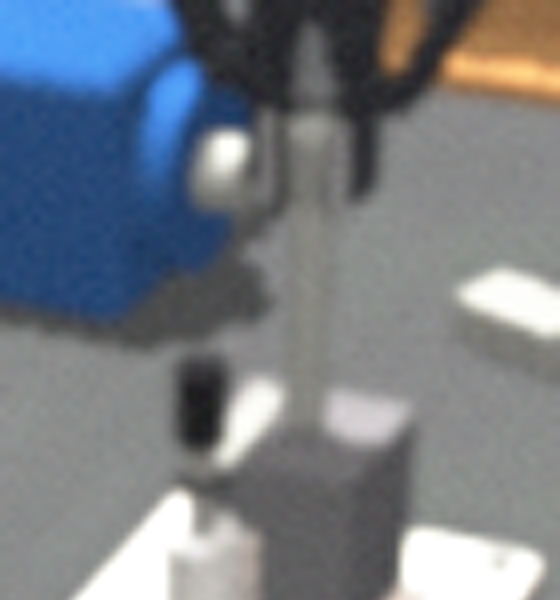

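apply_moves:
  plan: "0.015 0 -0.015 0 0 0 0; 0 0.02 0 0 0 0 0; 0 0.02 0 0 0 0 0; 0 0 0 0 0 0 0; 0 0 0 0 0 0 0"

```text
time_s: 8.35
eef_pos: [0.5585, -0.177, 0.197]
eef_rot: [-0.707, 0.707, 0.0, 0.0]
wrist_force: [-0.6, 0.1, -2.2]
opening: 0.24
```

apply_moves:
  plan: "0 0.02 -0.01 0 0 0 0; 0 0.02 0 0 0 0 0; 0 0.02 0 0 0 0 0; 0 0.02 0 0 0 0 0; 0 0 0 0 0 0 0"

```text
time_s: 8.85
eef_pos: [0.5582, -0.1774, 0.1925]
eef_rot: [0.707, -0.707, 0.0, 0.0]
wrist_force: [-0.0, -0.2, -2.4]
opening: 0.239
```

apply_moves:
  plan: "0 0.02 0 0 0 0 0; 0 0.02 0 0 0 0 0; 0 0.02 0 0 0 0 0; 0 0.02 0 0 0 0 0; 0 0 0 0 0 0 0"

```text
time_s: 9.35
eef_pos: [0.5584, -0.1775, 0.1887]
eef_rot: [0.707, -0.707, 0.0, -0.0]
wrist_force: [0.6, 0.4, -3.1]
opening: 0.242
```

apply_moves:
  plan: "0 0.03 0 0 0 0 0; 0 0.03 0 0 0 0 0; 0 0.03 0 0 0 0 0; 0 0.03 0 0 0 0 0; 0 0.03 0 0 0 0 0"

```text
time_s: 9.85
eef_pos: [0.5585, -0.1775, 0.1812]
eef_rot: [-0.707, 0.707, 0.0, 0.0]
wrist_force: [1.5, -0.4, -0.7]
opening: 0.238
```

apply_moves:
  plan: "0 0.03 0 0 0 0 0; 0 0.03 0 0 0 0 0; 0 0.03 0 0 0 0 0; 0 0.03 0 0 0 0 0; 0 0.03 0 0 0 0 0"

```text
time_s: 10.35
eef_pos: [0.5584, -0.1775, 0.1738]
eef_rot: [-0.707, 0.707, 0.0, 0.0]
wrist_force: [1.4, 0.1, -1.5]
opening: 0.241
```

apply_moves:
  plan: "0.003 0.02 0 0 0 0 0; 0.003 0.03 0 0 0 0 0; 0 0.03 0 0 0 0 0; 0 0.03 0 0 0 0 0; 0 0.02 0 0 0 0 0"

```text
time_s: 10.85
eef_pos: [0.5587, -0.1776, 0.1677]
eef_rot: [-0.707, 0.707, 0.0, 0.0]
wrist_force: [-1.0, 0.7, 4.2]
opening: 0.238
```

apply_moves:
  plan: "0 0.03 0 0 0 0 0; 0 0.03 0 0 0 0 0; 0 0.03 0 0 0 0 0; 0 0.03 0 0 0 0 0; 0 0.03 0 0 0 0 0"

```text
time_s: 11.35
eef_pos: [0.5587, -0.1775, 0.1597]
eef_rot: [-0.707, 0.707, -0.0, 0.0]
wrist_force: [-0.8, 1.5, 3.8]
opening: 0.24
```

apply_moves:
  plan: "0 0.02 0 0 0 0 0; 0 0.02 0 0 0 0 0; 0 0.02 0 0 0 0 0; 0 0.02 0 0 0 0 0; 0 0 0 0 0 0 0"

```text
time_s: 11.85
eef_pos: [0.5587, -0.1775, 0.1556]
eef_rot: [-0.707, 0.707, -0.0, 0.0]
wrist_force: [0.0, 0.7, 3.9]
opening: 0.237
```

apply_moves:
  plan: "0 0.005 0 0 0 0 0; 0 0.005 0 0 0 0 0; 0 0.005 0 0 0 0 0; 0 0.005 0 0 0 0 0; 0 0.005 0 0 0 0 0"

```text
time_s: 12.35
eef_pos: [0.5587, -0.1775, 0.1546]
eef_rot: [-0.707, 0.707, -0.0, 0.0]
wrist_force: [-0.5, -0.1, 4.6]
opening: 0.237
```

apply_moves:
  plan: "0 0.006 0 0 0 0 0; 0 0.006 0 0 0 0 0; 0 0.006 0 0 0 0 0; 0 0.006 0 0 0 0 0; 0 0.006 0 0 0 0 0"

```text
time_s: 12.85
eef_pos: [0.5587, -0.1775, 0.1531]
eef_rot: [-0.707, 0.707, 0.0, 0.0]
wrist_force: [-0.1, 0.3, 5.0]
opening: 0.239
```

apply_moves:
  plan: "0 0.006 0 0 0 0 0; 0 0.006 0 0 0 0 0; 0 0.006 0 0 0 0 0; 0 0.006 0 0 0 0 0; 0 0.006 0 0 0 0 0"

```text
time_s: 13.35
eef_pos: [0.5587, -0.1775, 0.1517]
eef_rot: [-0.707, 0.707, -0.0, 0.0]
wrist_force: [-0.6, -0.3, 5.1]
opening: 0.239
```

apply_moves:
  plan: "0 0.006 0 0 0 0 0; 0 0.006 0 0 0 0 0; 0 0.006 0 0 0 0 0; 0 0.006 0 0 0 0 0; 0 0.006 0 0 0 0 0"

```text
time_s: 13.85
eef_pos: [0.5587, -0.1775, 0.1502]
eef_rot: [-0.707, 0.707, 0.0, 0.0]
wrist_force: [-0.6, 0.5, 5.1]
opening: 0.235
```

apply_moves:
  plan: "0 0.006 0 0 0 0 0; 0 0.006 0 0 0 0 0; 0 0.006 0 0 0 0 0; 0 0.006 0 0 0 0 0; 0 0.006 0 0 0 0 0"

```text
time_s: 14.35
eef_pos: [0.5587, -0.1775, 0.1487]
eef_rot: [-0.707, 0.707, 0.0, 0.0]
wrist_force: [-0.1, 0.6, 5.5]
opening: 0.239
```

apply_moves:
  plan: "0 0.006 0 0 0 0 0; 0 0.006 0 0 0 0 0; 0 0.006 0 0 0 0 0; 0 0.006 0 0 0 0 0; 0 0.006 0 0 0 0 0"

```text
time_s: 14.85
eef_pos: [0.5588, -0.1775, 0.1472]
eef_rot: [-0.707, 0.707, 0.0, 0.0]
wrist_force: [-0.6, 0.4, 5.1]
opening: 0.238
```

apply_moves:
  plan: "0 0.006 0 0 0 0 0; 0 0.006 0 0 0 0 0; 0 0.006 0 0 0 0 0; 0 0.006 0 0 0 0 0; 0 0.006 0 0 0 0 0"

```text
time_s: 15.35
eef_pos: [0.5587, -0.1775, 0.1457]
eef_rot: [-0.707, 0.707, 0.0, 0.0]
wrist_force: [0.8, 0.3, 5.8]
opening: 0.236
```

apply_moves:
  plan: "0 0.006 0 0 0 0 0; 0 0.006 0 0 0 0 0; 0 0.006 0 0 0 0 0; 0 0.006 0 0 0 0 0; 0 0.006 0 0 0 0 0"

```text
time_s: 15.85
eef_pos: [0.5587, -0.1775, 0.1442]
eef_rot: [-0.707, 0.707, 0.0, 0.0]
wrist_force: [0.0, 1.0, 5.4]
opening: 0.239
```

apply_moves:
  plan: "0 0.006 0 0 0 0 0; 0 0.006 0 0 0 0 0; 0 0.006 0 0 0 0 0; 0 0.006 0 0 0 0 0; 0 0.006 0 0 0 0 0"

```text
time_s: 16.35
eef_pos: [0.5588, -0.1775, 0.1428]
eef_rot: [-0.707, 0.707, 0.0, 0.0]
wrist_force: [-0.1, 0.9, 6.1]
opening: 0.242
```

apply_moves:
  plan: "0 0.006 0 0 0 0 0; 0 0.006 0 0 0 0 0; 0 0.006 0 0 0 0 0; 0 0.006 0 0 0 0 0; 0 0.006 0 0 0 0 0"

```text
time_s: 16.85
eef_pos: [0.5588, -0.1775, 0.1413]
eef_rot: [-0.707, 0.707, 0.0, 0.0]
wrist_force: [-0.0, -0.0, 6.1]
opening: 0.235
```

apply_moves:
  plan: "0 0.006 0 0 0 0 0; 0 0.006 0 0 0 0 0; 0 0.006 0 0 0 0 0; 0 0.006 0 0 0 0 0; 0 0.006 0 0 0 0 0"

```text
time_s: 17.35
eef_pos: [0.5588, -0.1775, 0.1398]
eef_rot: [-0.707, 0.707, 0.0, 0.0]
wrist_force: [0.9, -0.8, 4.9]
opening: 0.243
```

apply_moves:
  plan: "0 0.006 0 0 0 0 0; 0 0.006 0 0 0 0 0; 0 0.006 0 0 0 0 0; 0 0.006 0 0 0 0 0; 0 0.006 0 0 0 0 0"

```text
time_s: 17.85
eef_pos: [0.5588, -0.1775, 0.1383]
eef_rot: [-0.707, 0.707, 0.0, 0.0]
wrist_force: [-0.4, -0.6, 6.3]
opening: 0.242
```

apply_moves:
  plan: "0 0.006 0 0 0 0 0; 0 0.006 0 0 0 0 0; 0 0.006 0 0 0 0 0; 0 0.006 0 0 0 0 0; 0 0.006 0 0 0 0 0"

```text
time_s: 18.35
eef_pos: [0.5588, -0.1775, 0.1368]
eef_rot: [-0.707, 0.707, 0.0, 0.0]
wrist_force: [-0.1, 0.5, 5.4]
opening: 0.235
```

apply_moves:
  plan: "0 0.006 0 0 0 0 0; 0 0.006 0 0 0 0 0; 0 0.006 0 0 0 0 0; 0 0.006 0 0 0 0 0; 0 0.006 0 0 0 0 0"

```text
time_s: 18.85
eef_pos: [0.5588, -0.1775, 0.1353]
eef_rot: [-0.707, 0.707, 0.0, 0.0]
wrist_force: [-0.1, 1.0, 5.9]
opening: 0.24
```

apply_moves:
  plan: "0 0.006 0 0 0 0 0; 0 0.006 0 0 0 0 0; 0 0.006 0 0 0 0 0; 0 0.006 0 0 0 0 0; 0 0.006 0 0 0 0 0"

```text
time_s: 19.35
eef_pos: [0.5588, -0.1775, 0.1339]
eef_rot: [-0.707, 0.707, 0.0, 0.0]
wrist_force: [0.3, 0.9, 6.1]
opening: 0.24
```

apply_moves:
  plan: "0 0.006 0 0 0 0 0; 0 0.006 0 0 0 0 0; 0 0.006 0 0 0 0 0; 0 0.006 0 0 0 0 0; 0 0.006 0 0 0 0 0"

```text
time_s: 19.85
eef_pos: [0.5588, -0.1775, 0.1323]
eef_rot: [-0.707, 0.707, 0.0, 0.0]
wrist_force: [0.3, 0.8, 7.4]
opening: 0.241
```

apply_moves:
  plan: "0 0.004 0 0 0 0 0; 0 0.004 0 0 0 0 0; 0 0.004 0 0 0 0 0; 0 0.004 0 0 0 0 0; 0 0.004 0 0 0 0 0"

```text
time_s: 20.35
eef_pos: [0.5588, -0.1775, 0.1313]
eef_rot: [-0.707, 0.707, 0.0, 0.0]
wrist_force: [-0.3, 0.7, 5.7]
opening: 0.239
```

apply_moves:
  plan: "0 0.006 0 0 0 0 0; 0 0.006 0 0 0 0 0; 0 0.006 0 0 0 0 0; 0 0.006 0 0 0 0 0; 0 0.006 0 0 0 0 0"

```text
time_s: 20.85
eef_pos: [0.5588, -0.1775, 0.1298]
eef_rot: [-0.707, 0.707, 0.0, 0.0]
wrist_force: [0.3, 0.3, 6.4]
opening: 0.234
```

apply_moves:
  plan: "0 0.006 0 0 0 0 0; 0 0.006 0 0 0 0 0; 0 0.006 0 0 0 0 0; 0 0.006 0 0 0 0 0; 0 0.006 0 0 0 0 0"

```text
time_s: 21.35
eef_pos: [0.5588, -0.1774, 0.1283]
eef_rot: [-0.707, 0.707, 0.0, 0.0]
wrist_force: [1.0, 0.4, 7.3]
opening: 0.232
```

apply_moves:
  plan: "0 0.006 0 0 0 0 0; 0 0.006 0 0 0 0 0; 0 0.006 0 0 0 0 0; 0 0.006 0 0 0 0 0; 0 0.006 0 0 0 0 0"

```text
time_s: 21.85
eef_pos: [0.5589, -0.1775, 0.1269]
eef_rot: [-0.707, 0.707, 0.0, 0.0]
wrist_force: [-0.2, -0.1, 6.8]
opening: 0.239
```

apply_moves:
  plan: "0 0.006 0 0 0 0 0; 0 0.006 0 0 0 0 0; 0 0.006 0 0 0 0 0; 0 0.006 0 0 0 0 0; 0 0.006 0 0 0 0 0"

```text
time_s: 22.35
eef_pos: [0.5589, -0.1775, 0.1254]
eef_rot: [-0.707, 0.707, 0.0, 0.0]
wrist_force: [0.2, 1.4, 5.8]
opening: 0.242
```

apply_moves:
  plan: "0 0.005 0 0 0 0 0; 0 0.005 0 0 0 0 0; 0 0.005 0 0 0 0 0; 0 0.005 0 0 0 0 0; 0 0.005 0 0 0 0 0"

```text
time_s: 22.85
eef_pos: [0.5589, -0.1775, 0.1241]
eef_rot: [-0.707, 0.707, 0.0, 0.0]
wrist_force: [0.7, 0.8, 5.9]
opening: 0.238
```

apply_moves:
  plan: "0 0.005 0 0 0 0 0; 0 0.005 0 0 0 0 0; 0 0.005 0 0 0 0 0; 0 0.005 0 0 0 0 0; 0 0.005 0 0 0 0 0"

```text
time_s: 23.35
eef_pos: [0.5589, -0.1775, 0.1229]
eef_rot: [-0.707, 0.707, 0.0, 0.0]
wrist_force: [1.5, 0.9, 5.3]
opening: 0.239
```

```bash
python3 -c "
from h import *
show()
im=ctrl.camera('side')[:,:,::-1]; cv2.imwrite('pics/side7.png',cv2.resize(im[120:220,310:380],(420,600),interpolation=2))
o,R=st();p=np.array(o['eef_pos'])
for dz in(-.104,-.014,.021):q=proj('side',p+[0,0,dz]);print((q-[310,120])*6)
"
```

```text
23.35 pos [ 0.5589 -0.1775  0.1229] F [1.53 0.87 5.28] T [ 0.15  0.18 -0.02] open 0.239 xax [ 1.    -0.     0.001] yax [ 0.001 -0.    -1.   ]
[226.31192789 494.81158039]
[229.44901105 346.52370697]
[230.73280415 285.83964512]
```

View pics/side7.png

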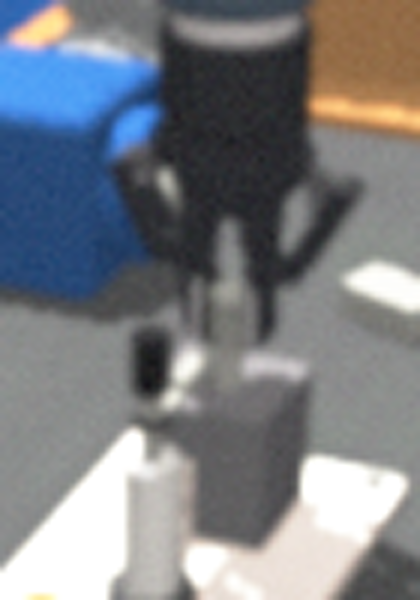

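apply_moves:
  plan: "0 0.005 0 0 0 0 0; 0 0.005 0 0 0 0 0; 0 0.005 0 0 0 0 0; 0 0.005 0 0 0 0 0; 0 0.005 0 0 0 0 0"

```text
time_s: 23.9
eef_pos: [0.5589, -0.1775, 0.1216]
eef_rot: [-0.707, 0.707, 0.0, 0.0]
wrist_force: [0.2, 0.5, 6.3]
opening: 0.242
```

apply_moves:
  plan: "0 0.004 0 0 0 0 0; 0 0.004 0 0 0 0 0; 0 0.004 0 0 0 0 0; 0 0.004 0 0 0 0 0; 0 0.004 0 0 0 0 0"

```text
time_s: 24.4
eef_pos: [0.5589, -0.1775, 0.1206]
eef_rot: [-0.707, 0.707, 0.0, 0.0]
wrist_force: [0.5, 0.6, 6.1]
opening: 0.239
```

apply_moves:
  plan: "0 0.004 0 0 0 0 0; 0 0.004 0 0 0 0 0; 0 0.004 0 0 0 0 0; 0 0.004 0 0 0 0 0; 0 0.004 0 0 0 0 0"

```text
time_s: 24.9
eef_pos: [0.559, -0.1775, 0.1201]
eef_rot: [-0.707, 0.707, 0.0, 0.0]
wrist_force: [-1.3, 1.4, 10.8]
opening: 0.24
```

apply_moves:
  plan: "0 0.002 0 0 0 0 0; 0 0.002 0 0 0 0 0; 0 0.002 0 0 0 0 0; 0 0 0 0 0 0 0; 0 0 0 0 0 0 0"

```text
time_s: 25.4
eef_pos: [0.559, -0.1776, 0.1201]
eef_rot: [-0.707, 0.707, 0.0, 0.0]
wrist_force: [-1.7, 2.0, 10.8]
opening: 0.239
```

apply_moves:
  plan: "0 0.004 0 0 0 0 0; 0 0.004 0 0 0 0 0; 0 0 0 0 0 0 0; 0 0 0 0 0 0 0; 0 0 0 0 0 0 0"

```text
time_s: 25.9
eef_pos: [0.559, -0.1777, 0.12]
eef_rot: [-0.707, 0.707, 0.0, 0.0]
wrist_force: [-2.4, 1.5, 13.1]
opening: 0.241
```

apply_moves:
  plan: "0 0 0 0 0 0 0.1; 0 0 0 0 0 0 0.3; 0 0 0 0 0 0 0.45; 0 0 0 0 0 0 0.5; 0 0 0 0 0 0 0.5"

```text
time_s: 26.4
eef_pos: [0.5582, -0.1773, 0.1179]
eef_rot: [0.707, -0.707, 0.0, 0.0]
wrist_force: [-1.0, 0.2, -0.4]
opening: 0.5
```

apply_moves:
  plan: "0 -0.1 0 0 0 0 0.5; 0 -0.4 0 0 0 0 0.5; 0 -0.5 0 0 0 0 0.5; 0 -0.5 0 0 0 0 0.5; 0 -0.5 0 0 0 0 0.5"

```text
time_s: 26.9
eef_pos: [0.5585, -0.1774, 0.2198]
eef_rot: [0.707, -0.707, 0.0, -0.0]
wrist_force: [-0.4, 0.2, -0.3]
opening: 0.497
```

```bash
python3 -c "
from h import *
show()
im=ctrl.camera('side')[:,:,::-1]; cv2.imwrite('pics/side8f.png',im);cv2.imwrite('pics/side8.png',cv2.resize(im[130:230,310:380],(420,600),interpolation=2))
plan([.558,-.077,.225],n=5,xdir=[1,0,0],claw=.5)
"
```

```text
26.9 pos [ 0.5585 -0.1774  0.2198] F [-0.36  0.19 -0.29] T [ 0.01  0.02 -0.  ] open 0.497 xax [ 1. -0. -0.] yax [-0.  0. -1.]
-0.01 0 0.41 0.01 0 0.01 0.5; -0.01 0 0.41 0.01 0 0.01 0.5; -0.01 0 0.4 0 0 0.01 0.5; -0.01 0 0.41 0.01 0 0.01 0.5; -0.01 -0.01 0.4 0 0 0.01 0.5
max 0.41 end [ 0.5582 -0.077   0.2252]
```

View pics/side8.png

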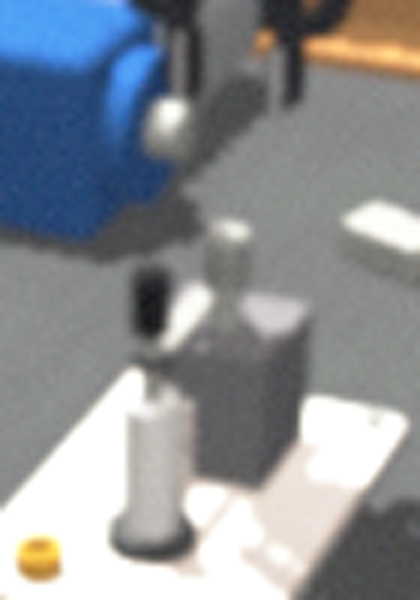

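apply_moves:
  plan: "0 0 0.4 0 0 0 0.5; 0 0 0.4 0 0 0 0.5; 0 0 0.4 0 0 0 0.5; 0 0 0.4 0 0 0 0.5; -0.01 0 0.38 0 0 0 0.5"

```text
time_s: 27.45
eef_pos: [0.5581, -0.0776, 0.2186]
eef_rot: [-0.707, 0.707, 0.0, 0.0]
wrist_force: [-0.4, 0.3, 0.1]
opening: 0.501
```

apply_moves:
  plan: "0 0.2 0 0 0 0 0.5; 0 0.2 0 0 0 0 0.5; 0 0.2 0 0 0 0 0.5; 0 0 0 0 0 0 0.5; 0 0 0 0 0 0 0.5"

```text
time_s: 27.95
eef_pos: [0.5578, -0.0791, 0.1879]
eef_rot: [0.707, -0.707, 0.001, 0.0]
wrist_force: [0.6, 0.3, -0.1]
opening: 0.5
```

```bash
python3 -c "
from h import *
show()
im=ctrl.camera('side')[:,:,::-1]; cv2.imwrite('pics/side9f.png',im);cv2.imwrite('pics/side9.png',cv2.resize(im[130:230,300:380],(480,600),interpolation=2))
im=ctrl.camera('top')[:,:,::-1]; cv2.imwrite('pics/top9f.png',im);cv2.imwrite('pics/top9.png',cv2.resize(im[150:250,310:410],(600,600),interpolation=2))
plan([.5577,-.0782,.143],n=5,xdir=[1,0,0],claw=.5)
"
```

```text
27.95 pos [ 0.5578 -0.0791  0.1879] F [ 0.61  0.25 -0.05] T [ 0.01 -0.05 -0.02] open 0.5 xax [ 1.    -0.001 -0.001] yax [-0.001  0.    -1.   ]
0 0.18 0 0 0 0 0.5; 0 0.18 0 0 0 0 0.5; 0 0.19 0.01 0 0 0 0.5; -0.01 0.18 0 0 0 0 0.5; 0 0.19 0.01 0 -0.01 0 0.5
max 0.19 end [ 0.5579 -0.078   0.1428]
```

View pics/side9.png

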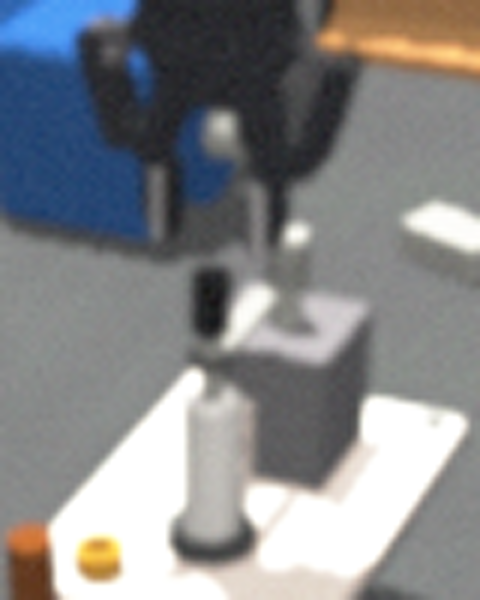

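View pics/top9.png

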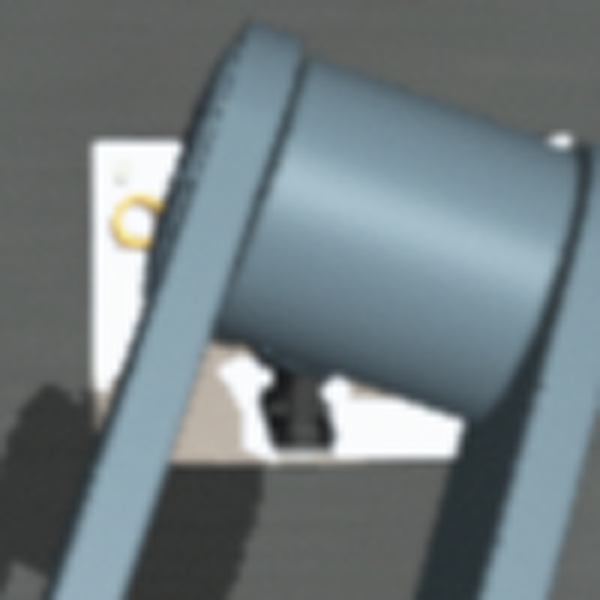

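apply_moves:
  plan: "0 0.18 0 0 0 0 0.5; 0 0.18 0.01 0 0 0 0.5; 0 0.18 0 0 0 0 0.5; 0 0.18 0 0 0 0 0.5; 0 0.18 0 0 0 0 0.5"

```text
time_s: 28.55
eef_pos: [0.5579, -0.0779, 0.1425]
eef_rot: [0.707, -0.707, 0.0, 0.0]
wrist_force: [-0.4, 0.5, 0.0]
opening: 0.5
```

apply_moves:
  plan: "0 0 0 0 0 0 0.4; 0 0 0 0 0 0 0.2; 0 0 0 0 0 0 0; 0 0 0 0 0 0 0; 0 0 0 0 0 0 0"

```text
time_s: 29.05
eef_pos: [0.5588, -0.0779, 0.1437]
eef_rot: [-0.707, 0.707, 0.0, 0.001]
wrist_force: [5.0, -0.1, -6.0]
opening: 0.218
```

apply_moves:
  plan: "0 0 0 0 0 0 0; 0 0 0 0 0 0 0; 0 0.01 0 0 0 0 0; 0 0.01 0 0 0 0 0; 0 0.01 0 0 0 0 0"

```text
time_s: 29.55
eef_pos: [0.5588, -0.0779, 0.1431]
eef_rot: [-0.707, 0.707, 0.001, 0.001]
wrist_force: [2.5, 3.4, 3.9]
opening: 0.217
```

apply_moves:
  plan: "0 0.01 0 0 0 0 0; 0 0.01 0 0 0 0 0; 0 0.01 0 0 0 0 0; 0 0 0 0 0 0 0; 0 0 0 0 0 0 0"

```text
time_s: 30.05
eef_pos: [0.5588, -0.0779, 0.1409]
eef_rot: [-0.707, 0.707, 0.0, 0.001]
wrist_force: [5.3, 2.4, 3.1]
opening: 0.215
```

apply_moves:
  plan: "0 0.01 0 0 0 0 0; 0 0.01 0 0 0 0 0; 0 0 0 0 0 0 0; 0 0 0 0 0 0 0; 0 0 0 0 0 0 0"

```text
time_s: 30.55
eef_pos: [0.5588, -0.0779, 0.1399]
eef_rot: [-0.707, 0.707, 0.0, 0.001]
wrist_force: [4.8, 2.6, 3.1]
opening: 0.213
```

apply_moves:
  plan: "0.006 0.01 0 0 0 0 0; 0 0.01 0 0 0 0 0; 0 0.01 0 0 0 0 0; 0 0 0 0 0 0 0; 0 0 0 0 0 0 0"

```text
time_s: 31.05
eef_pos: [0.5588, -0.0779, 0.1381]
eef_rot: [0.707, -0.707, -0.0, -0.0]
wrist_force: [5.2, 3.1, 3.8]
opening: 0.218
```

apply_moves:
  plan: "0 0.01 0 0 0 0 0; 0 0.01 0 0 0 0 0; 0 0.01 0 0 0 0 0; 0 0 0 0 0 0 0; 0 0 0 0 0 0 0"

```text
time_s: 31.55
eef_pos: [0.5588, -0.0779, 0.1366]
eef_rot: [-0.707, 0.707, 0.0, 0.0]
wrist_force: [4.1, 2.2, 3.2]
opening: 0.214
```

apply_moves:
  plan: "0 0.01 0 0 0 0 0; 0 0.01 0 0 0 0 0; 0 0.01 0 0 0 0 0; 0 0 0 0 0 0 0; 0 0 0 0 0 0 0"

```text
time_s: 32.05
eef_pos: [0.5589, -0.078, 0.1365]
eef_rot: [-0.707, 0.707, 0.0, 0.0]
wrist_force: [-0.8, 5.0, 12.9]
opening: 0.216
```

apply_moves:
  plan: "0 0.01 0 0 0 0 0; 0 0.01 0 0 0 0 0; 0 0 0 0 0 0 0; 0 0 0 0 0 0 0; 0 0 0 0 0 0 0"

```text
time_s: 32.55
eef_pos: [0.5588, -0.0779, 0.1364]
eef_rot: [-0.707, 0.707, 0.0, 0.0]
wrist_force: [-3.3, 5.3, 19.6]
opening: 0.215
```

apply_moves:
  plan: "0 -0.1 0 0 0 0 0; 0 -0.14 0 0 0 0 0; 0 -0.14 0 0 0 0 0; 0 -0.1 0 0 0 0 0; 0 0 0 0 0 0 0"

```text
time_s: 33.05
eef_pos: [0.5588, -0.0779, 0.1578]
eef_rot: [0.707, -0.707, -0.0, -0.0]
wrist_force: [5.9, 2.4, 1.1]
opening: 0.221
```

apply_moves:
  plan: "0 -0.04 0 0 0 0 0; 0 -0.04 0 0 0 0 0; 0 -0.034 0 0 0 0 0; 0 0 0 0 0 0 0; 0 0 0 0 0 0 0"

```text
time_s: 33.55
eef_pos: [0.5587, -0.0779, 0.1628]
eef_rot: [0.707, -0.707, -0.0, -0.0]
wrist_force: [8.6, 2.3, -4.9]
opening: 0.214
```

```bash
python3 -c "
from h import *
show()
im=ctrl.camera('side')[:,:,::-1]; cv2.imwrite('pics/side10f.png',im);cv2.imwrite('pics/side10.png',cv2.resize(im[130:220,310:380],(560,600),interpolation=2))
"
```

```text
33.55 pos [ 0.5587 -0.0779  0.1628] F [ 8.6   2.34 -4.88] T [ 0.28 -1.14  0.05] open 0.214 xax [ 1.    -0.     0.001] yax [ 0.001  0.    -1.   ]
```

View pics/side10.png

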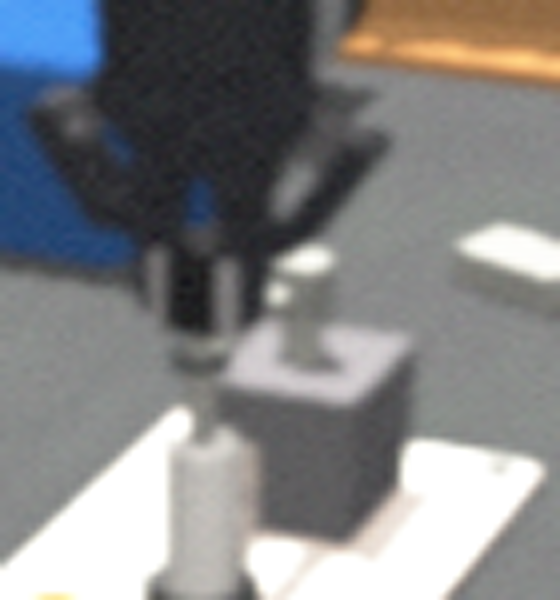

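apply_moves:
  plan: "0.01 -0.014 0 0 0 0 0; 0 0 0 0 0 0 0; 0 0 0 0 0 0 0; 0 0 0 0 0 0 0; 0 0 0 0 0 0 0"

```text
time_s: 34.1
eef_pos: [0.5587, -0.0779, 0.163]
eef_rot: [0.707, -0.707, 0.0, 0.0]
wrist_force: [6.8, 1.7, -5.0]
opening: 0.216
```

apply_moves:
  plan: "0 -0.01 0 0 0 0 0; 0 0 0 0 0 0 0; 0 0 0 0 0 0 0.25; 0 0 0 0 0 0 0.4; 0 0 0 0 0 0 0.5"

```text
time_s: 34.6
eef_pos: [0.5581, -0.0781, 0.1644]
eef_rot: [-0.707, 0.707, -0.001, -0.001]
wrist_force: [-0.2, -0.1, -0.2]
opening: 0.498
```

apply_moves:
  plan: "0 0 0 0 0 0 0.5; 0 -0.1 0 0 0 0 0.5; 0 -0.4 0 0 0 0 0.5; 0 -0.5 0 0 0 0 0.5; 0 -0.5 0 0 0 0 0.5"

```text
time_s: 35.1
eef_pos: [0.5586, -0.0779, 0.241]
eef_rot: [0.707, -0.707, 0.0, 0.0]
wrist_force: [0.7, 0.3, 0.6]
opening: 0.497
```

```bash
python3 -c "
from h import *
show()
plan([.45,.05,.3],n=5,xdir=[1,0,0],claw=.5)
"
```

```text
35.1 pos [ 0.5586 -0.0779  0.241 ] F [0.73 0.29 0.58] T [-0.01  0.    0.01] open 0.497 xax [ 1.    -0.    -0.001] yax [-0.001  0.    -1.   ]
-0.43 -0.24 0.51 0 0 0 0.5; -0.44 -0.23 0.51 0 0 0 0.5; -0.43 -0.24 0.51 0 0 0 0.5; -0.44 -0.23 0.51 0 0 0 0.5; -0.43 -0.24 0.52 0 0 -0.01 0.5
max 0.52 end [0.4502 0.0501 0.3001]
```

apply_moves:
  plan: "0 -0.6 0 0 0 0 0.5; -0.5 -0.4 0.7 0 0 0 0.5; -0.5 0 0.7 0 0 0 0.5; -0.5 0 0.7 0 0 0 0.5; -0.5 0 0.7 0 0 0 0.5"

```text
time_s: 35.6
eef_pos: [0.4578, 0.063, 0.2907]
eef_rot: [-0.707, 0.707, 0.0, 0.001]
wrist_force: [0.4, 0.7, 0.4]
opening: 0.502
```

apply_moves:
  plan: "0 0 0.8 0 0 0 0.5; 0 0 0.8 0 0 0 0.5; 0 0 0.8 0 0 0 0.5; 0 0 0.8 0 0 0 0.5; 0 0 0 0 0 0 0.5"

```text
time_s: 36.1
eef_pos: [0.4582, 0.2259, 0.2906]
eef_rot: [0.708, -0.707, -0.002, 0.001]
wrist_force: [-0.0, -1.0, 0.2]
opening: 0.502
```

```bash
python3 -c "
from h import *
show()
im=ctrl.camera('side')[:,:,::-1]; cv2.imwrite('pics/side11f.png',im);cv2.imwrite('pics/side11.png',cv2.resize(im[145:205,315:375],(600,600),interpolation=2))
im=ctrl.camera('top')[:,:,::-1]; cv2.imwrite('pics/top11f.png',im);cv2.imwrite('pics/top11.png',cv2.resize(im[160:240,330:410],(600,600),interpolation=2))
for l,X in dict(rodtop=[.5588,-.1787,.141],edge=[.5585,-.1507,.141],edge_post=[.558,-.079,.141],knobtop=[.5577,-.0787,.185]).items():
  print(l,(proj('side',X)-[315,145]+.5)*10-.5,(proj('top',X)-[330,160]+.5)*7.5-.5)
"
```

```text
36.1 pos [0.4582 0.2259 0.2906] F [-0.04 -0.95  0.21] T [-0.03  0.03 -0.03] open 0.502 xax [1.    0.005 0.001] yax [ 0.001  0.002 -1.   ]
rodtop [340.5256456  237.70569362] [459.7722568  280.94906601]
edge [306.62335107 274.63043272] [380.75894913 282.19692409]
edge_post [213.0855392 375.4098928] [178.31761513 284.63658919]
knobtop [214.07377633 238.69421782] [190.22259219 280.12402947]
```

View pics/side11.png

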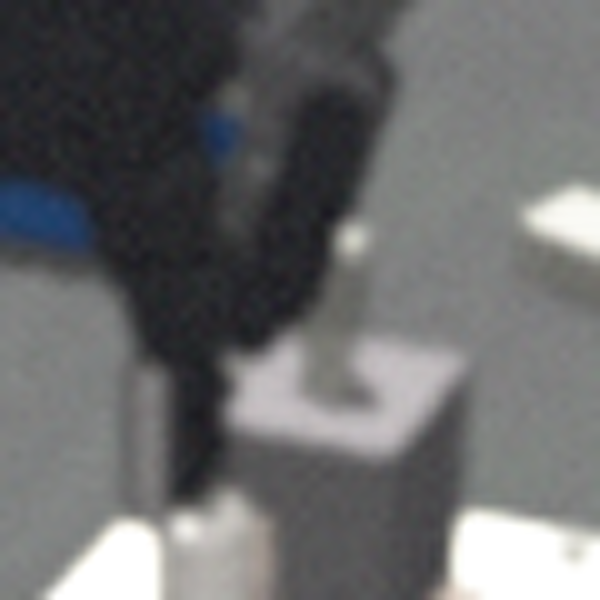

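View pics/top11.png

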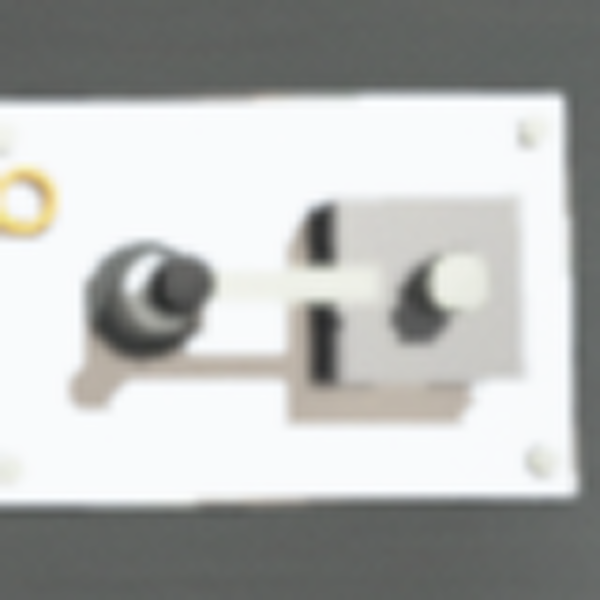

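apply_moves:
  plan: "-0.5 0 0.8 0 0 0 0.5; -0.5 0 0.8 0 0 0 0.5; -0.5 0 0.8 0 0 0 0.5; -0.5 0 0.8 0 0 0 0.5; 0 0 0 0 0 0 0.5"

```text
time_s: 36.7
eef_pos: [0.3566, 0.3845, 0.2903]
eef_rot: [0.708, -0.707, -0.001, 0.002]
wrist_force: [0.5, -0.1, 0.8]
opening: 0.501
```

```bash
python3 -c "
from h import *
show()
im=ctrl.camera('side')[:,:,::-1]; cv2.imwrite('pics/side12f.png',im);cv2.imwrite('pics/side12.png',cv2.resize(im[145:205,315:375],(600,600),interpolation=2))
"
```

```text
36.7 pos [0.3566 0.3845 0.2903] F [ 0.49 -0.1   0.77] T [-0.07 -0.01  0.02] open 0.501 xax [ 1.     0.004 -0.001] yax [-0.001  0.001 -1.   ]
```

View pics/side12.png

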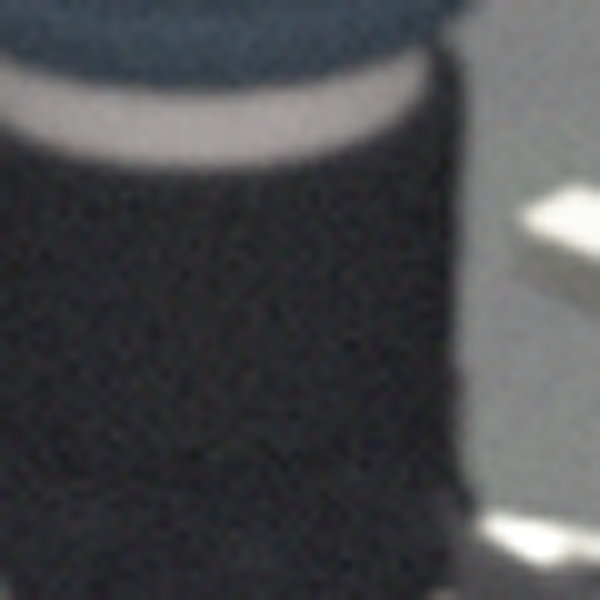

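View pics/side12f.png

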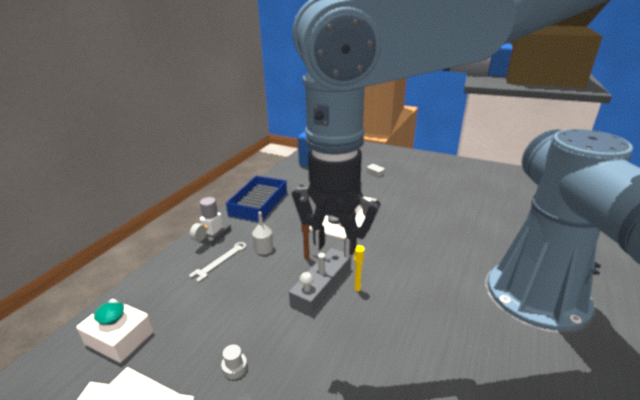

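apply_moves:
  plan: "-0.8 0 0.5 0 0 0 0.5; -0.8 0 0.5 0 0 0 0.5; -0.8 0 0.5 0 0 0 0.5; -0.8 0 0.5 0 0 0 0.5; -0.5 0 0.5 0 0 0 0.5"

```text
time_s: 37.25
eef_pos: [0.1738, 0.5065, 0.2904]
eef_rot: [-0.707, 0.707, -0.001, 0.001]
wrist_force: [1.1, 1.0, -0.2]
opening: 0.499
```

```bash
python3 -c "
from h import *
show()
im=ctrl.camera('side')[:,:,::-1]; cv2.imwrite('pics/side13f.png',im);cv2.imwrite('pics/side13.png',cv2.resize(im[145:205,315:375],(600,600),interpolation=2))
"
```

```text
37.25 pos [0.1738 0.5065 0.2904] F [ 1.13  0.96 -0.18] T [0.02 0.03 0.03] open 0.499 xax [ 1.    -0.002  0.   ] yax [ 0. -0. -1.]
```

View pics/side13.png

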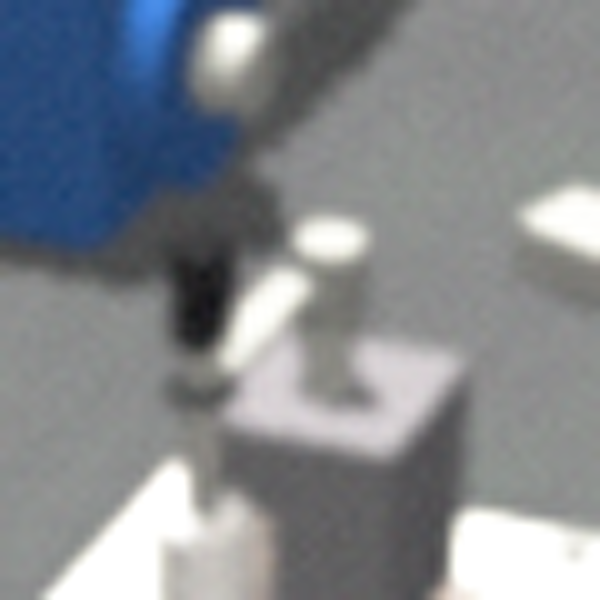

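```bash
python3 -c "
from bench import ctrl
print(ctrl.hand_in())"
```

```text
the job is handed in; nothing more can be done
None
```

I put the rod into the bore and seated it on the hard stop, set the pointer to its top, and handed the job in at about 37 s. `hand_in` gives no verdict, so success is not confirmed.

- **Rod:** I pushed the follower down at about 6–8 N. Resistance then rose sharply, about 74 mm below the mouth. I stopped at about 15 N and released the rod. Later pictures show it upright in the bore, with its top calculated at 141 mm above the bench.
- **Pointer:** I gripped the knob and pushed it down to its lower stop to get a true zero, about 7 mm below where it started. I then raised it to 26.5–27 mm, against a calculated target of 27 mm, and let go.
- **Last checks:**
  - The blade end and the rod top are where they should be in the last pictures, within about 1 mm of level after removing the side camera's offset of just under one pixel. That offset was the only disagreement.
  - The arm stands well clear, and the force readings are near zero.
  - I touched none of the other objects. I did not measure their positions again at the end.

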